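# Stack the third dry cell in the drawer and shut it

## Task

Put the loose D-size dry cell away: lay it in the open drawer on top of the two cells there, lengthwise in the groove between them so that the three make a small pyramid. Let go, then gently push the drawer fully home without upsetting the pyramid, and leave the jar, the tape roll and the thread spool where they stand.

Things in the scene. Friction and masses are not known exactly. Their poses are not given: they have to be found in the camera images.
- cell_c: The loose D-size dry cell lying on the bench: a cylinder 34 mm in diameter and 60 mm long (140 g), black sleeve with a brass band at one end and steel end faces. Origin at the middle of its axis, 17 mm above what it lies on; the body x axis runs along the cylinder (either end may point either way).
- cell_a: An identical dry cell (34 mm x 60 mm) lying in the drawer, lengthwise along the drawer's travel, on the drawer's -y side, which is the side nearer the robot. Origin at the middle of its axis, 17 mm above the drawer floor; body x along the cylinder.
- cell_b: An identical dry cell (34 mm x 60 mm) lying in the drawer beside cell_a, on the drawer's +y side. Origin at the middle of its axis, 17 mm above the drawer floor; body x along the cylinder. A cell resting in the groove between the two has its axis about 29 mm above theirs.
- unit: Small wooden bench-top unit with one drawer, fixed: 108 mm wide (y), 104 mm high. x points from the drawer front to the back; the drawer opens along -x, roughly to the left (world +y, within 10 degrees). Origin on the bench at mid-width, in front of the carcass, below the middle of the open drawer's front compartment: the carcass reaches from 66 to 226 mm along +x.
- drawer_box (a joint): How far the drawer is open along the unit's -x: 0 = fully home (front flush with the carcass), stop at 0.115 m. It starts about 0.1 m open. Slides with about 1.5 N of friction.
- compartment (a point): Centre of the inner floor of the drawer's front compartment, 16 mm above the bench, axes as the unit's: x along the travel, towards the back. The compartment is 68 mm long (x) and 74 mm wide (y) inside; its side and rear walls are 26 mm high and 6 mm thick. Behind it lies an empty second compartment.
- drawer_front (a point): Point on the outer face of the drawer's front board, mid-width, 76 mm above the bench. The board is 10 mm thick, 106 mm wide and reaches from 3 to 101 mm above the bench; push it here along the unit's +x. A steel lip pull 56 mm wide sticks out 15 mm from the same face, 50 to 64 mm above the bench.
- jar: Bystander: specimen jar with a yellow lid, 51 mm in diameter and 59 mm high, standing on the left part of the bench. Origin at the centre of its underside.
- tape: Bystander: roll of masking tape lying flat, 109 mm in diameter and 24 mm high. Origin at the centre of its underside.
- spool: Bystander: small spool of blue thread, standing, spool 26 mm in diameter and 32 mm high. Origin on the bench, some 14 mm beside the spool's axis.
There are look-alikes about, which are no part of the job. What is shaped like the cell_c but green or turquoise is not meant.

How it is judged (in metres and radians):
On the way:
1. the third cell rests in the groove on the two others and is let go, with the drawer still open (value of joint drawer_box above 0.05 m and z of cell_c in the frame of compartment between 0.041 and 0.0495 m and angle between the x axis of cell_c and the x axis of unit, either way round below 0.35 rad and contact force between cell_c and cell_a above 0.1 N and contact force between cell_c and cell_b above 0.1 N and contact force between cell_c and the fingers below 0.05 N), for 0.2 s.
At the end, for the whole second after the job is handed in: The drawer is fully home (within 5 mm); the two lower cells lie on its floor (axes less than 21 mm above it) and the third rests on both of them, its axis 41 to 49.5 mm above the drawer floor and within 0.35 rad of the drawer's travel, at rest (value of joint drawer_box below 0.005 m and z of cell_c in the frame of compartment between 0.041 and 0.0495 m and z of each of cell_a, cell_b in the frame of compartment below 0.021 m and angle between the x axis of cell_c and the x axis of unit, either way round below 0.35 rad and contact force between cell_c and cell_a above 0.1 N and contact force between cell_c and cell_b above 0.1 N and linear speed of cell_c below 0.02 m/s); the robot touches nothing.
It fails at once if the drawer is slammed (faster than 0.4 m/s inwards) (velocity of joint drawer_box below -0.4 m/s).
It fails at once if a bystander (jar, tape roll or spool) is moved more than 30 mm (distance of any of jar, tape, spool from where it was at the start of the episode above 0.03 m).
It also fails if it takes over 61 s, if anything falls off the work surface, if the arm or the gripper's body presses on something with over 40 N, if the wrist force passes 120 N, or if a joint passes its speed limit or range.

## Robot

A 6-joint arm with a two-finger parallel gripper is mounted at the origin on the work surface; the furniture and walls round the work are solid. World frame = base frame: x ahead of the robot, y to its left, z up, the work surface at z = 0. Lengths are in mm, angles in rad, forces in N, time in s.
With the tool pointing down it reaches from about 375 to 975 mm from the base axis. Payload 3.8 kg.
Tool frame: the origin (TCP) lies midway between the tips of the shut fingers; the grasp point (between the pads) lies 19 mm behind it; z points along the fingers, y is the direction in which the jaws open and shut (so a half turn about z gives the same grasp; the last joint's range is limited). The gripper opens to 85 mm and grips with 20 to 120 N. Pads are 22 mm wide; open, the fingers measure 114 mm over their backs; the gripper's body (76 mm by 85 mm) begins 54 mm behind the grasp point. The pads swing forward as they close: fully open they stand 13 mm farther back than shut.
Start: joints at [-1.192, 0.264, 1.604, -0, 1.274, -0.037], TCP at [272.641, -617.483, 231.28] pointing down, gripper open.
Joint ranges: [-2.63, 2.63], [-0.94, 2.18], [0.31, 2.57], [-1.31, 4.45], [0, 2.66], [-2.55, 2.55]. Speed limits (rad/s): [2.57, 2.57, 3.14, 3.14, 3.14, 3.14].

## Interface

Orientations are given as a rotation vector (axis times angle).
In Python, from bench import env gives the robot as it stands. The module is installed in compiled form; this text tells all that it offers. Calls block until the motion is done:
- env.move_ptp(position, orientation): joint-space move of the TCP to a pose.
- env.move_linear(position, rot=None, rate=150, f_stop=None): straight line of the TCP; rot=None keeps the orientation; rate is the mean speed in mm/s. With f_stop (N) it stops when the force on the tool has changed by that much, and returns True; else False.
- env.move_j(angles): joint-space move.
- env.set_gripper(opening, squeeze=None): finger opening in mm; squeeze is the grip in N (None keeps the last); returns when the fingers have stopped.
- env.pause(seconds).
- env.ik(position, orientation): joint angles nearest the present ones, or None.
- env.get_obs(): the state.
- env.camera(name): name is "scene" or "top" or "wrist"; returns the picture (480x640x3 uint8, blue, green, red); there is no depth.
- env.camera_model(name): a dict with "fov_y" (degrees; the focal length in pixels is half the picture's height over the tangent of half this angle, whatever the lens; pixels are square), "cx", "cy" (the principal point, pixels), "dist" ([k1, k2, p1, p2, k3] as OpenCV has them; the pictures are not rectified), "world_to_cam" (4x4, takes a point from world to camera coordinates); the wrist camera has in their place "T_tool_cam" (4x4, takes a point from camera to tool coordinates, whose origin is the TCP and whose axes are the flange's). Camera axes: x right, y down, z forward; pixel columns grow to the right and rows downward; lengths in mm; the calibration is good to about 2 mm. A picture is of the moment at which its call begins: read the wrist's pose just before it. camera_model takes no time and is no camera call.
A pose or a line that the arm cannot do raises env.MotionError and nothing moves.
- env.hand_in(): hands the job in, once; it reports no verdict.
The state is a dict: "clock": time; "qpos": joint angles; "joint_velocities": joint speeds; "effort": joint torques, N m; "ee_pos": TCP position; "eef_rot": TCP orientation; "contact_force": force on the tool from outside, world axes, zero at the start; "torque": the same for the moment, N m; "opening": finger opening in mm.
Only numpy, scipy, OpenCV 4.12 (cv2) and the standard library are available. Lean on these libraries where they do the work, as an engineer would, in place of code of your own. Each camera call takes 0.05 s, during which the arm holds its last target. There are 200 camera calls.

## Working session

There is one attempt and no reset: what is moved stays moved. The work goes in short steps, each a Python script; the robot and the scene stay as the last script left them, time stands still between calls to the robot, and variables do not carry over. Pictures are saved under pics/ and viewed, about 8 in all and at most 12, crops included, and the job is handed in when it is done.

```bash
mkdir -p pics; cat > h.py <<'E'
import numpy as np, cv2
from bench import env
from scipy.spatial.transform import Rotation as R
def K(m):
    f=240/np.tan(np.radians(m["fov_y"])/2); return np.array([[f,0,m["cx"]],[0,f,m["cy"]],[0,0,1.]])
def pose(name,obs=None):
    m=env.camera_model(name)
    if name!="wrist": T=np.linalg.inv(np.array(m["world_to_cam"]))
    else:
        T=np.eye(4);T[:3,:3]=R.from_rotvec(obs["eef_rot"]).as_matrix();T[:3,3]=obs["ee_pos"];T=T@np.array(m["T_tool_cam"])
    return m,T
def ray(name,px,z,obs=None):
    "pixels -> world points on plane z"
    m,T=pose(name,obs)
    p=cv2.undistortPoints(np.array(px,float).reshape(-1,1,2),K(m),np.array(m["dist"],float)).reshape(-1,2)
    d=np.c_[p,np.ones(len(p))]@T[:3,:3].T
    return T[:3,3]+d*((z-T[2,3])/d[:,2])[:,None]
def proj(name,P,obs=None):
    m,T=pose(name,obs);Ti=np.linalg.inv(T)
    return cv2.projectPoints(np.array(P,float).reshape(-1,1,3),cv2.Rodrigues(Ti[:3,:3])[0],Ti[:3,3],K(m),np.array(m["dist"],float))[0].reshape(-1,2)
def shot(name,fn):
    o=env.get_obs();im=env.camera(name);cv2.imwrite("pics/"+fn,im);return im,o
E
python3 - <<'E'
from h import *
a,_=shot("scene","s0.png");b,_=shot("top","t0.png")
for n in("scene","top"):
    m,T=pose(n);print(n,m["fov_y"],m["dist"],T.round(2).tolist())
print(env.get_obs()); print(env.camera_model("wrist"))
E
```

```text
scene 52.79527223969579 [0.01343585 0.         0.         0.         0.        ] [[-0.86, -0.36, 0.35, 29.41], [-0.51, 0.61, -0.61, 961.04], [0.0, -0.7, -0.71, 1099.87], [0.0, 0.0, 0.0, 1.0]]
top 57.398288608543865 [0.03818463 0.         0.         0.         0.        ] [[-0.0, -0.99, 0.11, 416.25], [-1.0, 0.0, 0.0, 67.03], [-0.0, -0.11, -0.99, 1067.11], [0.0, 0.0, 0.0, 1.0]]
{'clock': 0.1, 'qpos': array([-1.19192479e+00,  2.64693989e-01,  1.60526437e+00,  1.48521778e-05,
        1.27368469e+00, -3.68556576e-02]), 'joint_velocities': array([-0.00036276, -0.00070521, -0.00276135,  0.00018882, -0.00026725,
        0.00074682]), 'effort': array([ 5.03392221e-04, -5.16706502e+01, -3.68589342e+01, -9.32055627e-05,
        6.28494963e-03, -7.96155291e-06]), 'ee_pos': array([ 272.38543629, -616.87143477,  230.06107191]), 'eef_rot': array([-3.07198886e+00, -6.47906162e-01,  5.25779119e-04]), 'contact_force': array([ 0.09863435, -0.3008008 ,  0.67683157]), 'torque': array([ 0.04480927, -0.03160468,  0.00437032]), 'opening': 85.45263498824127}
{'fov_y': 61.114045712991, 'cx': 316.1414293453028, 'cy': 238.99749924214603, 'dist': array([-0.00193082,  0.        ,  0.        ,  0.        ,  0.        ]), 'T_tool_cam': array([[-2.08931821e-05, -9.45872344e-01, -3.24538917e-01,
         8.25607311e+01],
       [ 9.99999974e-01, -9.28686196e-05,  2.06288596e-04,
         9.03389510e-01],
       [-2.25262159e-04, -3.24538904e-01,  9.45872322e-01,
        -1.43686064e+02],
       [ 0.00000000e+00,  0.00000000e+00,  0.00000000e+00,
         1.00000000e+00]])}
```

View pics/s0.png

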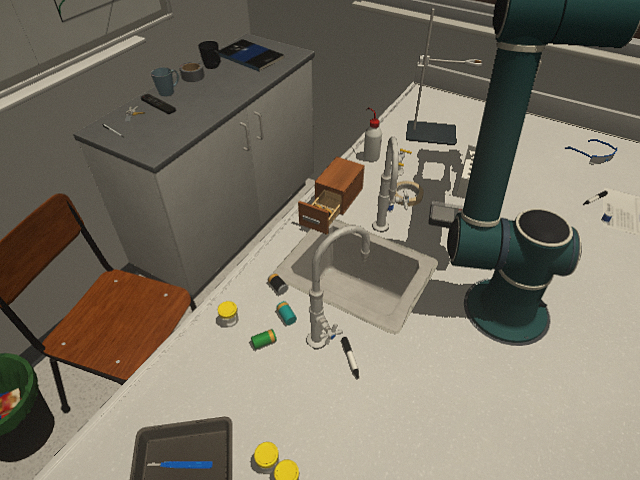

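View pics/t0.png

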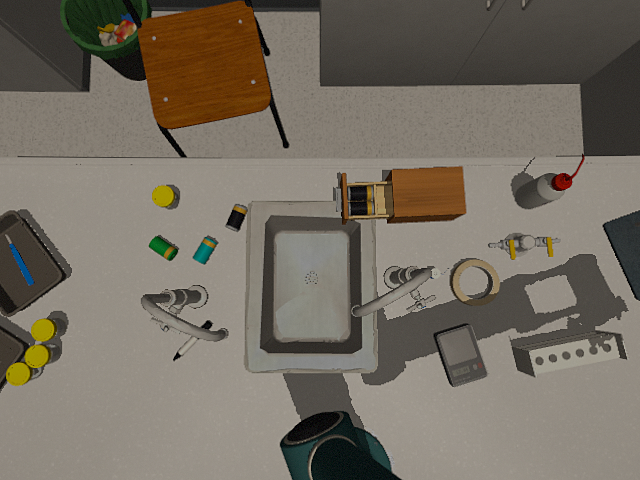

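The top view shows four things that could pass for the cell: black with a brass band at (236,217), green at (163,247), turquoise at (205,250), and the two cells in the drawer at (357,200). By the description I want the black one, loose on the bench. The tape is at (474,281), the jar at (165,196) and the unit at (427,193), with its drawer front near column 343. Next is a close crop.

```bash
python3 - <<'E'
from h import *
im=cv2.imread("pics/t0.png")
a=cv2.resize(im[165:270,140:280],None,fx=4,fy=4,interpolation=2);b=cv2.resize(im[155:235,325:475],None,fx=5,fy=5,interpolation=2)[:, :750]
c=np.zeros((a.shape[0]+0,0,3),np.uint8)
h=np.zeros((600,800,3),np.uint8)
h[:315,:420]=cv2.resize(im[165:270,140:280],(420,315),interpolation=2)
h[315:595,:525]=cv2.resize(im[155:235,325:475],(525,280),interpolation=2)
cv2.imwrite("pics/c0.png",h)
print("cell",ray("top",[[236,217]],17),"front edge",ray("top",[[342,173],[347,221],],101),"carc",ray("top",[[392,168],[463,168],[466,214],[395,222]],104))
print("jar",ray("top",[[163,196]],59),"green",ray("top",[[163,247],[205,250]],17))
E
```

```text
cell [[594.81454782 261.11739443  17.        ]] front edge [[680.56099314   8.49496725 101.        ]
 [571.20219316  -1.86060379 101.        ]] carc [[ 690.82568522 -103.55792157  104.        ]
 [ 689.97347051 -261.66593046  104.        ]
 [ 585.78620458 -264.66655355  104.        ]
 [ 568.27125563 -107.92755887  104.        ]]
jar [[637.29574371 424.0054605   59.        ]] green [[521.97196947 434.50012857  17.        ]
 [514.58931778 333.96669932  17.        ]]
```

View pics/c0.png

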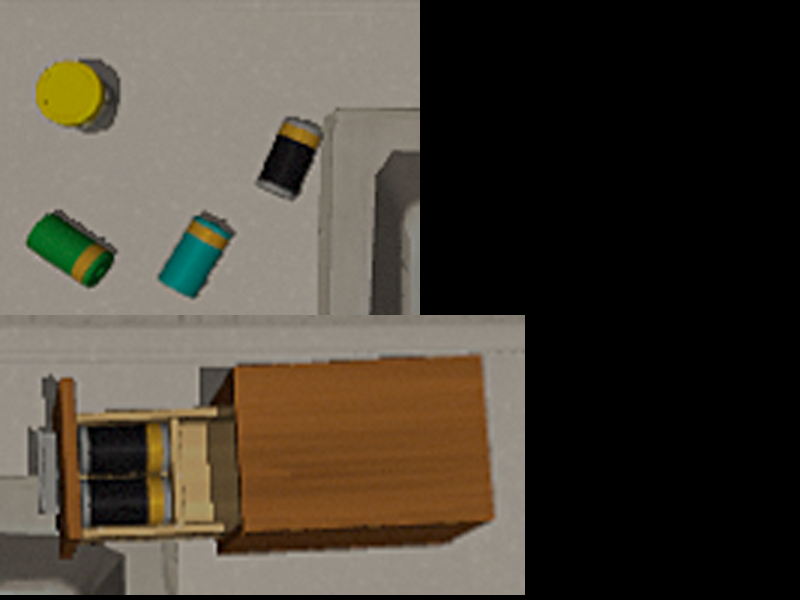

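The crop confirms it: the black sleeve with the brass band at (236,217) is cell_c, and the green and turquoise ones are decoys. The drawer cells lie side by side along the drawer's travel. Before sweeping the arm I'll get the faucet heights from two views.

```bash
python3 - <<'E'
from h import *
for nm,p in (("R top",(392,138)),("L top",(345,229)),("L tip",(366,252))):
    for z in (100,150,200,250,300):
        P=ray("scene",[p],z); print(nm,z,P.round()[0],proj("top",P).round()[0])
print("bases",ray("scene",[[380,230],[318,345]],0).round())
def down(a): return R.from_matrix(np.array([[np.cos(a),np.sin(a),0],[np.sin(a),-np.cos(a),0],[0,0,-1.]])).as_rotvec()
for pos,a in (((595,261,150),2.78),((595,261,5),2.78),((630,-50,150),1.57),((630,-50,52),1.57),((630,60,76),1.57),((630,60,76),1.57+np.pi/2)):
    print(pos,a,env.ik(pos,down(a)))
E
cat >> h.py <<'E'
def down(a):
    "tool down, tool x at world yaw a"
    return R.from_matrix(np.array([[np.cos(a),np.sin(a),0],[np.sin(a),-np.cos(a),0],[0,0,-1.]])).as_rotvec()
E
```

```text
R top 100 [ 578. -469.  100.] [560. 218.]
R top 150 [ 550. -398.  150.] [539. 227.]
R top 200 [ 523. -326.  200.] [515. 237.]
R top 250 [ 495. -255.  250.] [489. 248.]
R top 300 [ 468. -183.  300.] [460. 261.]
L top 100 [496.  39. 100.] [329. 255.]
L top 150 [472.  85. 150.] [307. 264.]
L top 200 [449. 131. 200.] [284. 274.]
L top 250 [426. 177. 250.] [257. 286.]
L top 300 [402. 223. 300.] [226. 299.]
L tip 100 [399.  91. 100.] [305. 299.]
L tip 150 [381. 134. 150.] [284. 308.]
L tip 200 [362. 178. 200.] [259. 319.]
L tip 250 [344. 221. 250.] [232. 331.]
L tip 300 [325. 265. 300.] [201. 345.]
bases [[ 442. -107.    0.]
 [ 393.  367.    0.]]
(595, 261, 150) 2.78 [ 3.75046722e-01  2.76188694e-01  1.74295475e+00 -4.44089210e-16
  1.12244921e+00 -8.34156951e-01]
(595, 261, 5) 2.78 [ 3.75046722e-01  4.33927535e-01  1.83183902e+00 -8.88178420e-16
  8.75826096e-01 -8.34156951e-01]
(630, -50, 150) 1.57 [-0.11860919  0.24442825  1.78294376  0.          1.11422064 -0.11781286]
(630, -50, 52) 1.57 [-0.11860919  0.34678627  1.8516375   0.          0.94316888 -0.11781286]
(630, 60, 76) 1.57 [0.05559577 0.32036816 1.83590932 0.         0.98531517 0.0563921 ]
(630, 60, 76) 3.140796326794897 [ 5.55957740e-02  3.20368158e-01  1.83590932e+00 -4.44089210e-16
  9.85315173e-01 -1.51440423e+00]
```

```bash
python3 - <<'E'
from h import *
o=env.get_obs(); env.move_linear([272,-617,320],rate=300)
env.move_ptp([630,-45,300],down(1.57)); im,o=shot("wrist","w_dr.png"); print(o["ee_pos"],o["contact_force"])
env.move_ptp([595,261,200],down(2.78)); im2,o2=shot("wrist","w_c.png"); print(o2["ee_pos"],o2["eef_rot"],o2["clock"])
import pickle;pickle.dump((o,o2),open("o.pkl","wb"))
cv2.imwrite("pics/w1.png",np.hstack([cv2.resize(im,(400,300)),cv2.resize(im2,(400,300))]))
E
```

```text
[630.01211338 -46.05572776 300.04247968] [-0.43494126 -0.51211083  0.40679782]
[595.75545265 260.14450663 200.58708531] [ 5.67147647e-01  3.08881406e+00 -5.32022032e-05] 4.225
```

View pics/w1.png

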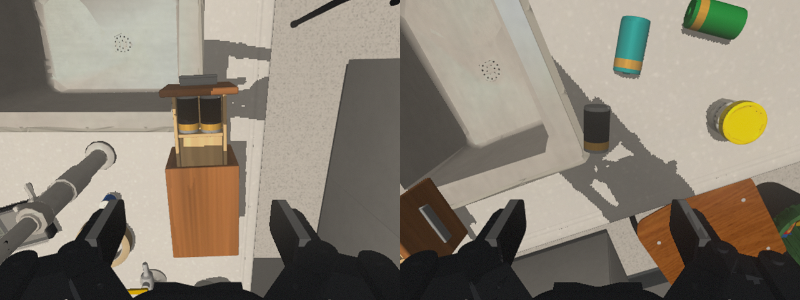

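The wrist views (half size) show the drawer with its two cells at (200,113) on the left. On the right are cell_c at (596,128), partly in shadow, the decoys at (630,45) and (715,18), and the jar at (743,122). Next I measure at full resolution.

```bash
python3 - <<'E'
from h import *
import pickle; o,o2=pickle.load(open("o.pkl","rb"))
im=cv2.imread("pics/w_dr.png"); im2=cv2.imread("pics/w_c.png")
x0,y0=280,150; c=im2[y0:260,x0:360]
hsv=cv2.cvtColor(c,cv2.COLOR_BGR2HSV); 
m=((hsv[...,2]<62)|((hsv[...,1]>110))).astype(np.uint8)*255
m=cv2.morphologyEx(m,cv2.MORPH_OPEN,np.ones((3,3)))
ct=max(cv2.findContours(m,0,2)[0],key=cv2.contourArea)
r=cv2.minAreaRect(ct);b=cv2.boxPoints(r)+[x0,y0];print(r,b)
P=ray("wrist",b,20,o2);print(P.round(1))
M=ray("wrist",[np.array(r[0])+[x0,y0]],24,o2);print(M)
A=cv2.resize(np.hstack([c,cv2.cvtColor(m,8)]),None,fx=2.4,fy=2.4)
B=cv2.resize(im[110:290,240:400],None,fx=2.5,fy=2.5,interpolation=2)
h=np.zeros((600,800,3),np.uint8);h[:A.shape[0],:A.shape[1]]=A;h[:450,400:]=B
cv2.imwrite("pics/c1.png",h)
E
```

```text
((33.35188674926758, 58.40660095214844), (41.482547760009766, 63.244598388671875), 2.4895529747009277) [[291.25660515 239.09811401]
 [294.00377464 175.91320419]
 [335.44716644 177.71508789]
 [332.69999695 240.8999939 ]]
[[613.7 229.3  20. ]
 [564.9 251.4  20. ]
 [578.  281.9  20. ]
 [627.6 261.4  20. ]]
[[594.44027338 256.65583463  24.        ]]
```

View pics/c1.png

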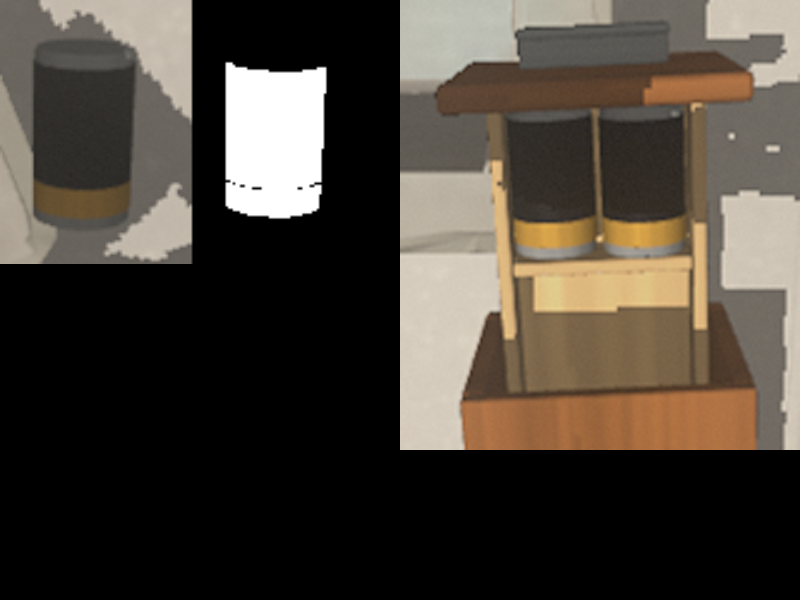

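In the crop the cell_c edges are at columns 294 and 335, its near end-face top rim at row 178, and its far end at row 244. The drawer's board and carcass edges and the line between the cells are also clear. Now to turn these into positions.

```bash
python3 - <<'E'
from h import *
import pickle; o,o2=pickle.load(open("o.pkl","rb"))
P=ray("wrist",[[314.6,178.3],[313.8,242.5]],33,o2);P0=ray("wrist",[[314.6,168]],1,o2)
print("cell ends",P.round(1),P0.round(1),P.mean(0),"yaw",np.arctan2(*(P[0]-P[1])[[1,0]]),np.linalg.norm(P[0]-P[1]))
E=ray("wrist",[[294.2,200],[335,200],[294.2,215],[335,215]],20,o2);print("sides",E.round(1),np.linalg.norm(E[0]-E[1]),E.mean(0))
f=lambda L:[[240+(x-400)/2.5,110+y/2.5] for x,y in L]
def yaw(a,b): d=b-a; return np.degrees(np.arctan2(d[1],d[0])) 
B=ray("wrist",f([(438,90),(750,73)]),101,o);print("board",B.round(1),yaw(*B),np.linalg.norm(B[0]-B[1]))
C=ray("wrist",f([(463,400),(754,388)]),104,o);print("carc",C.round(1),yaw(*C),np.linalg.norm(C[0]-C[1]))
W=ray("wrist",f([(490,118),(502,118),(514,338),(706,330),(706,105)]),42,o);print("walls",W.round(1))
D=ray("wrist",f([(508,180),(592,180),(600,180),(685,180)]),36,o);print("cells",D.round(1))
G=ray("wrist",f([(596,110),(599,240)]),36,o);print("gap",G.round(1),yaw(*G))
Q=ray("wrist",f([(553,254),(645,252)]),49,o);print("rear ends",Q.round(1))
E
```

```text
cell ends [[570.3 267.   33. ]
 [619.  247.7  33. ]] [[567.6 267.9   1. ]] [594.65957796 257.34503924  33.        ] yaw 2.764770953811529 52.44007353485476
sides [[583.2 244.2  20. ]
 [595.1 275.3  20. ]
 [595.  239.5  20. ]
 [607.  271.   20. ]] 33.3101296853232 [595.09365727 257.47511507  20.        ]
board [[578.3   1.5 101. ]
 [681.1   6.7 101. ]] 2.9224245912509272 103.01641077584985
carc [[ 582.2 -108.5  104. ]
 [ 687.5 -104.   104. ]] 2.4349158855442545 105.46828243416307
walls [[ 589.4  -15.5   42. ]
 [ 594.   -15.5   42. ]
 [ 596.3 -107.    42. ]
 [ 676.8 -103.6   42. ]
 [ 673.6  -10.7   42. ]]
cells [[595.2 -41.2  36. ]
 [629.2 -41.2  36. ]
 [632.4 -41.3  36. ]
 [666.8 -41.3  36. ]]
gap [[630.8 -13.3  36. ]
 [632.  -66.2  36. ]] -88.68615137065464
rear ends [[613.5 -68.6  49. ]
 [650.4 -67.9  49. ]]
```

```bash
python3 - <<'E'
from h import *
env.set_gripper(58,40)
r=down(2.764)
env.move_linear([594.8,257.4,60],r,rate=150)
s=env.move_linear([594.8,257.4,7],rate=60,f_stop=6)
o=env.get_obs();print(s,o["ee_pos"],o["contact_force"],o["opening"])
if not s:
    env.set_gripper(20,40)
    o=env.get_obs();print(o["ee_pos"],o["contact_force"],o["opening"])
    env.move_linear([594.8,257.4,200],rate=150)
    o=env.get_obs();print(o["ee_pos"],o["contact_force"],o["opening"],o["clock"]);im,_=shot("wrist","g.png")
    cv2.imwrite("pics/g1.png",im[180:480,100:540])
E
```

```text
False [595.22462276 257.5791297    7.3998455 ] [-0.64247087 -0.2383121   0.03510409] 57.81043466180968
[595.4133639 257.6292098   7.9084625] [-0.01732563 -0.33036793  3.25958452] 32.61984879470818
[593.95861401 257.07246054 198.42428689] [-0.45197288  0.31554905 -2.14580814] 32.467596978748475 8.5583
```

View pics/g1.png

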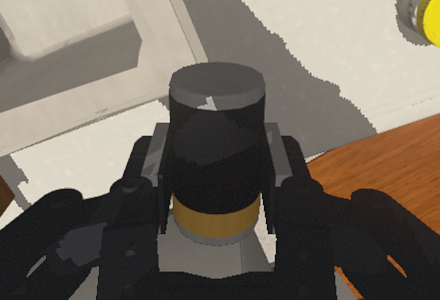

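Cell_c is held between the pads, level, with its steel face at (217,86) in this crop and its brass band at the other end. Next is a near-vertical look at the drawer before placing.

```bash
python3 - <<'E'
from h import *
import pickle
o=env.get_obs()
F=ray("wrist",[[317,266]],o["ee_pos"][2]+9,o)[0];Tm=R.from_rotvec(o["eef_rot"]).as_matrix()
print("face in tool",Tm.T@(F-o["ee_pos"]))
env.move_linear([594,257,260],rate=200)
env.move_ptp([631,-110,230],down(1.606)); env.move_linear([631,-110,180]); env.pause(.2)
im,o=shot("wrist","d2.png");pickle.dump(o,open("o3.pkl","wb"));print(o["ee_pos"],o["eef_rot"],o["opening"],o["clock"])
print(proj("wrist",[[631,-41,36],[631,6,101]],o))
cv2.imwrite("pics/d2c.png",cv2.resize(im[0:300,130:530],(800,600),interpolation=2))
E
```

```text
face in tool [27.29529002 -1.13199704 -8.94197067]
[ 632.14971952 -110.02820289  181.77403366] [2.17989791 2.2587918  0.00245266] 32.336420942263125 11.125
[[318.44284492 120.00503753]
 [323.04552677  27.72640407]]
```

View pics/d2c.png

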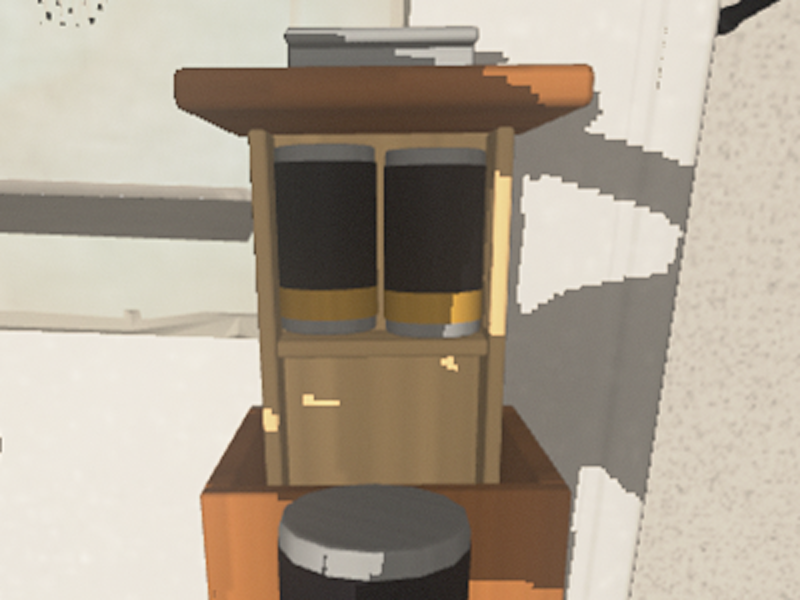

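```bash
python3 - <<'E'
from h import *
import pickle; o=pickle.load(open("o3.pkl","rb"))
f=lambda L:[[130+x/2,y/2] for x,y in L]
yaw=lambda a,b: np.arctan2(*(b-a)[[1,0]])
def p(n,L,z):
    P=ray("wrist",f(L),z,o);print(n,P[:,:2].round(1).tolist(),"mid",P.mean(0)[:2].round(1),"yaw",round(yaw(P[0],P[1]),3),"len",np.linalg.norm(P[0]-P[1]).round(1))
p("gap",[(381,330),(380,155)],36)
p("cells sides",[(278,240),(485,240)],36)
p("cellA ends",[(328,331),(324,146)],46);p("cellB ends",[(434,334),(436,150)],46)
p("inner walls",[(276,140),(488,140)],42);p("inner walls rear",[(284,340),(484,340)],42);p("outer walls",[(250,140),(513,140)],42)
p("outer walls rear",[(268,480),(500,480)],42)
p("carc",[(205,490),(570,488)],104);p("board outer",[(175,70),(593,66)],101)
print(yaw(*(np.array([[0,0,0],[0,1,0]])@R.from_rotvec(o["eef_rot"]).as_matrix().T[[1,0,2]])) , R.from_rotvec(o["eef_rot"]).as_matrix()[:,0])
E
```

```text
gap [[633.6, -71.6], [631.0, -13.9]] mid [632.3 -42.7] yaw 1.616 len 57.7
cells sides [[597.2, -42.2], [668.0, -39.7]] mid [632.6 -40.9] yaw 0.035 len 70.8
cellA ends [[615.3, -71.0], [613.0, -12.4]] mid [614.1 -41.7] yaw 1.61 len 58.7
cellB ends [[651.6, -70.8], [648.7, -12.3]] mid [650.2 -41.5] yaw 1.62 len 58.6
inner walls [[597.3, -10.9], [665.6, -8.5]] mid [631.4  -9.7] yaw 0.036 len 68.4
inner walls rear [[599.9, -75.3], [669.5, -72.9]] mid [634.7 -74.1] yaw 0.035 len 69.7
outer walls [[588.9, -11.2], [673.7, -8.2]] mid [631.3  -9.7] yaw 0.036 len 84.9
outer walls rear [[594.0, -127.1], [679.5, -124.2]] mid [ 636.8 -125.7] yaw 0.035 len 85.6
carc [[583.2, -109.1], [688.8, -104.8]] mid [ 636.  -106.9] yaw 0.04 len 105.6
board outer [[578.6, 0.9], [682.6, 5.5]] mid [630.6   3.2] yaw 0.045 len 104.0
1.6063398782919462 [-3.55360595e-02  9.99368156e-01 -6.90996165e-04]
```

```bash
python3 - <<'E'
from h import *
r=down(1.615); t=np.array([632.8,-41.0])
env.move_linear([*t,150],r,rate=120)
env.move_linear([*t,76],rate=100); env.pause(.4)
o=env.get_obs();e=t-o["ee_pos"][:2];print(o["ee_pos"],e,o["opening"])
t2=t+e
env.move_linear([*t2,70],rate=40); env.pause(.2); print(env.get_obs()["ee_pos"],env.get_obs()["contact_force"])
s=env.move_linear([*t2,48],rate=15,f_stop=4); o=env.get_obs();print(s,o["ee_pos"],o["contact_force"],o["clock"])
E
```

```text
[633.02717759 -40.99515953  76.42553487] [-0.22717759 -0.00484047] 32.616924440575524
[632.62186794 -41.02693581  70.0054684 ] [-0.19203864  0.13119459 -2.28537109]
True [632.77694577 -41.003528    52.57070383] [0.15886107 0.87882678 4.98441207] 14.8167
```

Contact came at TCP z 52.6, against about 53 expected, so I release, retreat and look.

```bash
python3 - <<'E'
from h import *
env.set_gripper(38,20); env.set_gripper(56); env.pause(.3)
o=env.get_obs();print(o["ee_pos"],o["contact_force"],o["opening"])
env.move_linear([632.6,-41,180],rate=80)
env.move_linear([632.6,-90,200],rate=150);env.pause(.1)
im,o=shot("wrist","d3.png");print(o["ee_pos"],o["clock"])
cv2.imwrite("pics/d3c.png",im[0:300,130:530])
E
```

```text
[631.23008404 -40.86781432  51.01266958] [-0.39853996  0.03952543 -0.18420549] 56.446994571937026
[632.16151664 -89.37252146 199.3338211 ] 18.0333
```

View pics/d3c.png

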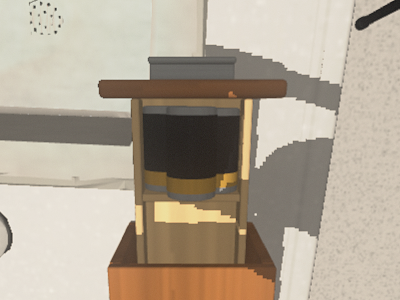

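The wrist view shows the third cell lying lengthwise on the two lower ones, with the pyramid complete, centred at (190,150) in the crop. Now I push the drawer in slowly with the shut fingers.

```bash
python3 - <<'E'
from h import *
a=1.615;d=-np.array([np.cos(a),np.sin(a),0]);r=down(a)
f=np.array([630.8,3.5,76.])           # face point
s=f-48*d
env.move_linear([s[0],s[1],200],r,rate=200)
env.set_gripper(0,40)
env.move_linear(s,rate=100);env.pause(.3)
hit=env.move_linear(s+45*d,rate=20,f_stop=1.5)
o=env.get_obs();p=o["ee_pos"];print(hit,p,(p-f)@d,o["contact_force"],o["clock"])
E
```

```text
True [629.77656279  14.51977836  75.4020554 ] -11.054238933910472 [-0.48477556 -0.11095851  0.11612299] 22.8417
```

```bash
python3 - <<'E'
from h import *
a=1.615;d=-np.array([np.cos(a),np.sin(a),0])
p0=env.get_obs()["ee_pos"];b=np.array([630.8,14.8,75.5])
for i in range(3):
    h=env.move_linear(b+(122)*d,rate=25,f_stop=8)
    o=env.get_obs();print(h,((o["ee_pos"]-b)@d).round(1),o["contact_force"].round(2),o["clock"])
    if (o["ee_pos"]-b)@d>90 or not h: break
E
```

```text
True 99.7 [-0.07  0.01  0.38] 26.3083
```

```bash
python3 - <<'E'
from h import *
a=1.615;d=-np.array([np.cos(a),np.sin(a),0]);b=np.array([630.8,14.8,75.5])
env.pause(.2);h=env.move_linear(b+115*d,rate=12,f_stop=15)
o=env.get_obs();print(h,((o["ee_pos"]-b)@d).round(1),o["contact_force"].round(2))
env.move_linear(b+40*d,rate=60);env.move_linear((b+40*d)*[1,1,0]+[0,0,220],rate=150);
env.move_linear([632,60,260],rate=150);env.pause(.1)
w,o=shot("wrist","e_w.png");s,_=shot("scene","e_s.png");t,_=shot("top","e_t.png")
print(o["clock"],o["ee_pos"],o["contact_force"])
h=np.zeros((600,800,3),np.uint8);h[:300,:400]=cv2.resize(w,(400,300));h[:300,400:]=cv2.resize(s[140:260,270:430],(400,300),interpolation=2)
h[300:,:]=cv2.resize(t[150:330,300:540],(800,300*2))[:300]
cv2.imwrite("pics/e.png",h)
E
```

```text
True 99.5 [0.37 0.24 0.55]
30.2667 [631.53700294  59.17453029 259.05931162] [ 0.67047024  0.28353375 -0.09615999]
```

View pics/e.png

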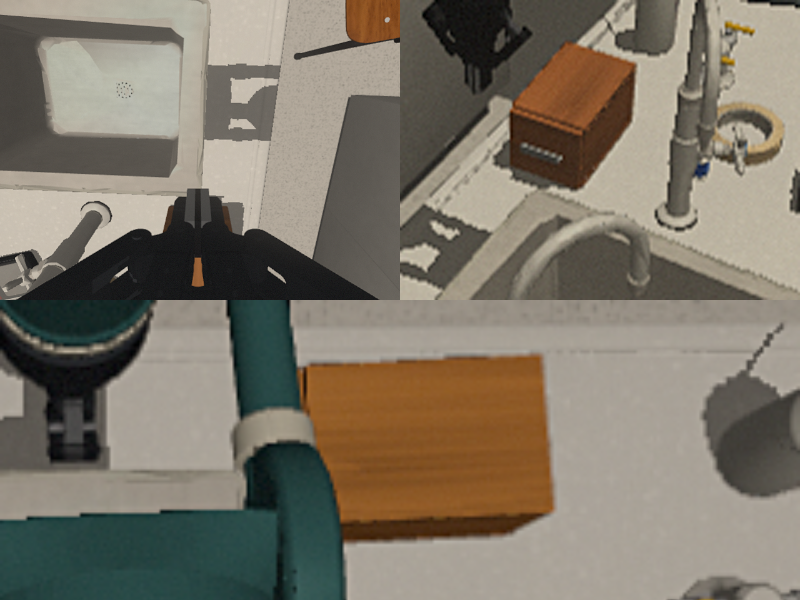

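```bash
python3 -c "
from h import *
env.hand_in();print(env.get_obs()['clock'])"
```

```text
the job is handed in; nothing more can be done
the job is handed in; nothing more can be done
```

I put the loose black cell in the groove on top of the two drawer cells, pushed the drawer home, and handed the job in at about 30 s on the robot's clock.

- **Placing:** the cell touched down at TCP z 52.6 mm, against about 53 mm expected. After I let go, the wrist picture showed it lying lengthwise on both lower cells with the drawer still open.
- **Closing:** I pushed at about 25 mm/s with the shut fingers. The drawer stopped hard after about 99.7 mm of travel. A second, firmer push (15 N limit) stopped at 99.5 mm. In the last scene picture the drawer front sits against the carcass.
- **Bystanders:** in the last pictures the tape and spool showed no sign of having moved. I did not check the jar again at the end, but the arm went near it only while fetching the cell, with no contact felt.
- **Not checked:** the pyramid could not be seen once the drawer was shut. I felt no sign of it shifting during the slow push.
- **Small disagreement:** the camera measured known widths about 2–3 % short, within what the groove could take up.

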